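# Get the eraser and sharpener out of the blocked drawer

### The job

I want to draw, but the ink bottle and the rubber stamp are standing in front of the stationery box, so its drawer only opens a crack. Park both upright in the empty valet tray, pull the drawer out nearly as far as it goes, and lay the eraser and the sharpener flat in the pencil tray, each down in its own well (the eraser in the longer one, the sharpener in the shorter one). Then push the drawer fully shut and stand the bottle and the stamp back, each on the very spot where it stood at the start, never tipping the ink bottle over.

Things in the scene. Friction and masses are not known exactly. Their poses are not given: they have to be found in the camera images.
- stationery_box: Low wooden box with one drawer, 178 deep (x) x 234 wide (y) x 80 mm high, fixed. Origin: centre of its underside on the desk. x points from front to back (the drawer comes out along -x), z up. The top's front edge is at x = -90 mm: things in the drawer can be lifted out only where x is below that. A roll of tape 25 mm high is fixed on the top, from x = -25 mm backwards.
- drawer (a joint): How far the drawer is out, m: 0 shut, 0.12 end stop, ajar at the start; over 0.095 is out. Light friction (1 N), stays where left. Front panel 220 mm wide, 15 to 67 mm above the desk, outer face at box x = -98 mm minus this value, inner front wall at -85 mm minus this value. Inside 190 mm wide; floor 20 mm, side walls 54 mm above the desk. Its contents ride along.
- knob (a point): Centre of the head of the brass knob in the middle of the drawer front, 45 mm above the desk; moves with the drawer; axes as the box. The head is a disc 18 mm across (axis along the box's x), 8 mm long; this point is 15.5 mm out from the front, the knob's end 22 mm. Pinch it from above, fingers left and right of it (closing along the box's y).
- ink_bottle: Loose square dark-blue ink bottle with a round black cap, standing in front of the drawer. Body 51 x 51 x 42 mm high, above it the cap, 36 mm across, up to 62 mm. Origin: centre of its underside; x and y square to its sides, z up. About 140 g.
- rubber_stamp: Loose rubber stamp standing in front of the drawer: light wooden foot 28 (x) x 56 (y) x 12 mm high, turned dark red handle 18 mm thick from 12 to 34 mm and up to 25 mm thick from 34 to 67 mm above its underside. Origin: centre of its underside, z up. About 50 g.
- eraser: Loose blue and white eraser, 21 (x) x 48 (y) x 11 mm high, lying on the drawer's floor close behind its front, at the start half under the box's top, its length roughly along the box's x. Origin: centre of its underside, z up. About 15 g.
- sharpener: Loose small grey metal pencil sharpener, 16 (x) x 26 (y) x 11 mm high, lying on the drawer's floor beside the eraser, its length roughly along the box's x. Origin: centre of its underside, z up. About 20 g.
- valet_tray: Empty dark wooden tray with a grey felt floor, fixed, 200 (x) x 110 (y) x 14 mm high outside, walls 7 mm. Origin: centre of its underside on the desk, z up. Inner floor 5 mm above the desk, 186 x 96 mm: room for bottle and stamp side by side along its x, say at x = -45 and +45 mm.
- pencil_tray: Light wooden block, fixed, 200 (x) x 100 (y) x 16 mm high. Origin: centre of its underside, z up. Felt-floored recesses 5 mm deep (floor z = 11): a groove at y = 27 with pencil and pen (fixed); eraser's well 68 (x) x 41 (y), centre (-46, -20); sharpener's well 46 x 36, centre (45, -20) mm. Things go in lengthwise along x; grip with the tips 5 mm above their underside to clear the rim.
There are look-alikes about, which are no part of the job. There is more than one size of the pencil_tray; the job needs the larger.

How it is judged:
By the outcome, as a careful person would: the job done as asked, in the order asked, and still so for the second after the job is handed in, with the robot touching nothing.
It also fails if it takes over 149 s, if anything falls off the work surface, if the arm or the gripper's body presses on something with over 40 N, if the wrist force passes 120 N, or if a joint passes its speed limit or range.

### The arm

A 7-joint arm with a two-finger parallel gripper is mounted at the origin on a cart in front of the work surface, level with it; the furniture and walls round the work are solid. World frame = base frame: x ahead of the robot, y to its left, z up, the work surface at z = 0. Lengths are in m, angles in rad, forces in N, time in s.
With the tool pointing down it reaches from about 0.4 to 0.875 m from the base axis. Payload 19.3 kg.
Tool frame: the origin (TCP) lies between the finger pads; the fingertips stand 25 mm ahead of it and the grasp point (between the pads) lies 6 mm ahead of it; z points along the fingers, y is the direction in which the jaws open and shut (so a half turn about z gives the same grasp; the last joint's range is limited). The gripper opens to 85 mm and grips with 20 to 120 N. Pads are 22 mm wide; open, the fingers measure 114 mm over their backs; the gripper's body (76 mm by 85 mm) begins 54 mm behind the grasp point. The pads swing forward as they close: fully open they stand 13 mm farther back than shut.
Start: joints at [1.271, 0.521, -0.036, 1.599, 0.021, 1.021, -0.113], TCP at [0.142, -0.609, 0.256] pointing down, gripper open.
Joint ranges: [-2.91, 2.91], [-0.3, 2.13], [-1.5, 1.42], [0.17, 2.43], [-1.26, 4.41], [0.16, 1.93], [-2.52, 2.52]. Speed limits (rad/s): [1.89, 1.89, 2.39, 2.39, 3.01, 3.01, 3.01].

### API

Orientations are given as a unit quaternion [x, y, z, w].
In Python, from bench import env, command_gripper, imaging gives the robot as it stands. Calls block until the motion is done:
- env.move_pose(position, orientation): joint-space move of the TCP to a pose.
- env.move_l(position, frame=None, feed=0.15, f_stop=None): straight line of the TCP; frame=None keeps the orientation; feed is the mean speed in m/s. With f_stop (N) it stops when the force on the tool has changed by that much, and returns True; else False.
- env.move_joints(angles): joint-space move.
- command_gripper(opening, effort=None): opening from 0.0 (shut) to 1.0 (fully open); effort is the grip in N (None keeps the last); returns when the fingers have stopped.
- env.pause(seconds).
- env.inverse_kinematics(position, orientation): joint angles nearest the present ones, or None.
- env.sense(): the state.
- imaging.capture(name): name is "scene" or "top" or "wrist"; returns a dict with "img" (420x560x3 uint8, blue, green, red), "fx", "fy", "cx", "cy" (pixels), "extrinsics" (4x4, takes a point from world to camera coordinates). Camera axes: x right, y down, z forward; pixel columns grow to the right and rows downward; lengths in m; the calibration is good to about 2 mm. A picture is of the moment at which its call begins. There is no depth.
A pose or a line that the arm cannot do raises env.PlanningError and nothing moves.
- env.close_job(): hands the job in, once; it reports no verdict.
The state is a dict: "time": time; "joints": joint angles; "joint_vel": joint speeds; "joint_torque": joint torques, N m; "eef_pos": TCP position; "tool_rot": TCP orientation; "contact_force": force on the tool from outside, world axes, zero at the start; "wrist_torque": the same for the moment, N m; "gripper_width": opening from 0.0 (shut) to 1.0 (fully open).
Only numpy, scipy, OpenCV 4.12 (cv2) and the standard library are available. Lean on these libraries where they do the work, as an engineer would, in place of code of your own. Each camera call takes 0.05 s, during which the arm holds its last target. There are 200 camera calls.

## Working session

There is one attempt and no reset: what is moved stays moved. The work goes in short steps, each a Python script; the robot and the scene stay as the last script left them, time stands still between calls to the robot, and variables do not carry over. Pictures are saved under pics/ and viewed, on a budget of 14 in all, crops included, one or two more only if the job needs it, and the job is handed in when it is done.

```bash
mkdir -p pics; ls; python3 - <<'E'
from bench import env, imaging
import cv2,numpy as np
print(env.sense())
for n in ("scene","top"):
    c=imaging.capture(n); cv2.imwrite(f"pics/{n}0.png",c["img"])
    print(n,c["fx"],c["cx"],c["cy"],np.round(c["extrinsics"],4).tolist())
E
```

```text
pics
{'time': 0.0, 'joints': array([ 1.27077568,  0.52201008, -0.03633986,  1.60000541,  0.02120446,
        1.02110564, -0.11281337]), 'joint_vel': array([-5.31001172e-04,  8.24509619e-04,  9.42869502e-05,  1.27460115e-03,
       -3.84408743e-04,  8.81375339e-04,  9.20437618e-05]), 'joint_torque': array([ 1.72535215e-04, -9.27096605e+01,  1.98010124e+00, -3.69929659e+01,
        1.78184576e-02,  8.14825762e-03,  6.07229117e-05]), 'eef_pos': array([ 0.14227701, -0.60826949,  0.25572896]), 'tool_rot': array([ 9.93405496e-01,  1.14652490e-01, -1.04967643e-04, -5.61933996e-04]), 'contact_force': array([ 0.13182301, -0.48604963, -0.10019238]), 'wrist_torque': array([0.02206153, 0.04747341, 0.00426903]), 'gripper_width': 1.001616432899416}
scene 545.6564331214307 278.96645298659246 213.45810229406632 [[-0.1378, -0.9904, -0.0062, 0.0274], [-0.5263, 0.0785, -0.8467, 0.3213], [0.8391, -0.1134, -0.5321, 1.2324], [0.0, 0.0, 0.0, 1.0]]
top 465.59467626465175 285.91091408091864 205.00362773874443 [[0.0155, -0.9995, 0.0291, -0.0607], [-0.9874, -0.0199, -0.157, 0.534], [0.1575, -0.0263, -0.9872, 1.2416], [0.0, 0.0, 0.0, 1.0]]
```

View pics/top0.png

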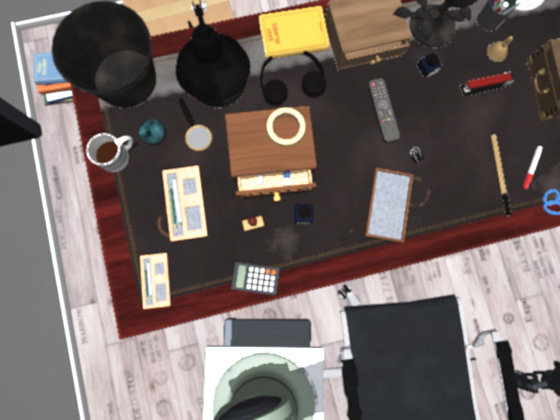

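View pics/scene0.png

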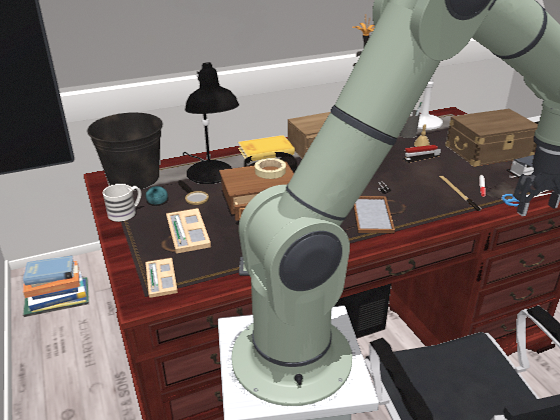

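The top view shows:
- **Bottle:** dark bottle at (304,213). The look-alike is the dark blue item at (428,65).
- **Stamp:** (253,223). The look-alike could be the brass figure at (499,48).
- **Box:** (270,140) with drawer and knob (277,197). Look-alikes are the boxes at (370,30) and (545,80).
- **Pencil trays:** large at (185,204), small at (155,280).
- **Valet tray:** (390,205).
- **Tape:** (286,126).

I choose the large tray, plus the bottle and stamp in front of the drawer, and will check them in a close crop.

```bash
python3 - <<'E'
import cv2
i=cv2.imread("pics/top0.png")[100:300,150:420]
cv2.imwrite("pics/crop1.png",cv2.resize(i,(0,0),fx=2.96,fy=2.96,interpolation=cv2.INTER_CUBIC))
E
```

```text
(no output)
```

View pics/crop1.png

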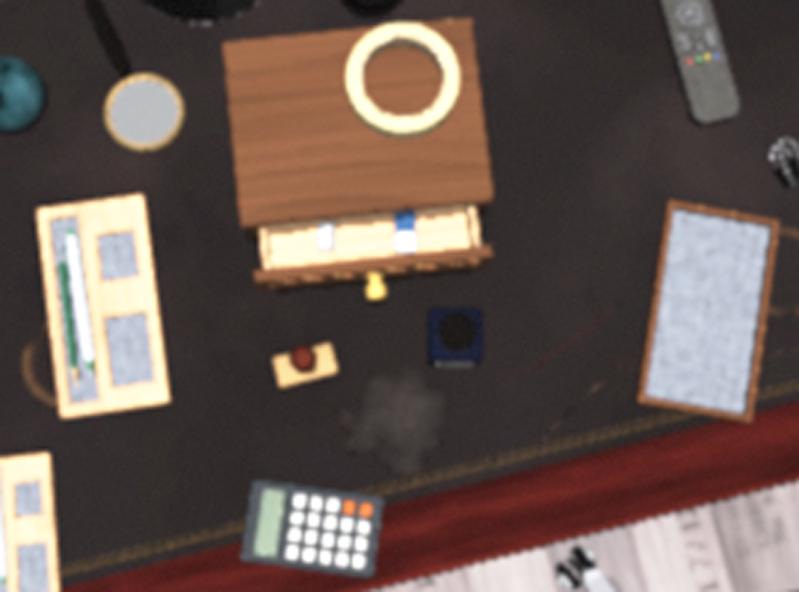

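The crop confirms the choices:
- **Stamp:** wooden foot with a red handle at crop (303,362).
- **Bottle:** square body with a round cap at (456,335).
- **Eraser:** (405,232).
- **Sharpener:** (326,237).
- **Large pencil tray:** short well on top, groove on the left.

Next I convert these to poses.

```bash
cat > h.py <<'E'
import numpy as np, cv2
from scipy.spatial.transform import Rotation as R
from scipy.optimize import least_squares
def ray(c,px,z):
    E=np.array(c["extrinsics"]); d=E[:3,:3].T@np.array([(px[0]-c["cx"])/c["fx"],(px[1]-c["cy"])/c["fy"],1]); o=-E[:3,:3].T@E[:3,3]
    return (o+d*(z-o[2])/d[2])[:2]
def fit(pts,model):
    "2D rigid fit: world = t + Rot(yaw) model; returns x,y,yaw(deg),residuals mm"
    pts,model=np.array(pts),np.array(model)
    f=lambda p:(p[:2]+model@np.array([[np.cos(p[2]),np.sin(p[2])],[-np.sin(p[2]),np.cos(p[2])]])-pts).ravel()
    s=least_squares(f,[*pts.mean(0),0]); return np.r_[s.x[:2],np.degrees(s.x[2])].round(4),(s.fun*1000).round(1)
def rect(lx,ly): # TL,TR,BR,BL in picture with x up, y left
    return np.array([[lx,ly],[lx,-ly],[-lx,-ly],[-lx,ly]])/2
def down(jaw):
    "tool down, jaw axis (tool y) at world angle jaw (rad)"
    j=np.array([np.cos(jaw),np.sin(jaw),0]); z=np.array([0,0,-1.]); return R.from_matrix(np.c_[np.cross(j,z),j,z]).as_quat()
E
python3 - <<'E'
from h import *
from bench import env, imaging
c=imaging.capture("top")
P=lambda L,z:[ray(c,((u+.5)/2.96-.5+150,(v+.5)/2.96-.5+100),z) for u,v in L]
print("box",fit(P([(222,43),(473,18),(493,201),(241,226)],.08),rect(.178,.234)))
print("pt",fit(P([(36,208),(145,194),(171,402),(61,418)],.016),rect(.2,.1)))
print("vt",fit(P([(670,203),(778,218),(752,420),(639,402)],.014),rect(.2,.11)))
print("bot",fit(P([(428,308),(484,308),(484,358),(430,360)],.042),rect(.051,.051)),P([(457,332)],.062))
print("st",fit(P([(272,358),(334,343),(339,374),(278,388)],.012),rect(.028,.056)),P([(302,356)],.067))
print("er,sh,knob",P([(405,225)],.031),P([(326,237)],.031),P([(376,288)],.045))
E
```

```text
box (array([ 7.0690e-01, -5.2000e-03,  7.1966e+00]), array([ 1.6, -0.4,  0.3,  1.1, -0.6, -1.5, -1.3,  0.8]))
pt (array([0.5409, 0.2324, 9.5316]), array([-1.6, -2.6, -1.1,  1.8,  1.2,  1.9,  1.4, -1.1]))
vt (array([ 0.5478, -0.3464, -8.7261]), array([ 3.1,  2.2, -1. , -1.2, -1.8, -1.1, -0.3,  0.1]))
bot (array([ 0.5158, -0.1011,  1.9234]), array([ 1.2, -0.6,  1.8,  0.9, -2.1, -0.5, -0.9,  0.2])) [array([ 0.51425307, -0.10020392])]
st (array([ 0.4864,  0.0396, 13.9185]), array([ 0.1, -1.6, -1.9,  2.4,  0.4,  1.1,  1.3, -1.8])) [array([0.48873424, 0.04085462])]
er,sh,knob [array([ 0.62053362, -0.05179558])] [array([0.6072526 , 0.02290927])] [array([ 0.5566923 , -0.02528275])]
```

```bash
python3 - <<'E'
from h import *
from bench import env, imaging
import pickle
t0=env.sense()["time"]
env.move_pose([.49,-.03,.30],down(np.radians(97)))
c=imaging.capture("wrist"); pickle.dump(c,open("w1.pkl","wb")); s=env.sense(); print(s["time"]-t0,s["eef_pos"],s["joints"].round(2))
cv2.imwrite("pics/w1.png",cv2.resize(c["img"],(800,600),interpolation=cv2.INTER_CUBIC))
E=np.array(c["extrinsics"]);print(-E[:3,:3].T@E[:3,3])
E
```

```text
2.4583 [ 0.49003215 -0.0306585   0.29985696] [ 0.76  0.43 -1.07  1.85  0.42  1.11  1.22]
[ 0.41267366 -0.03922971  0.41826597]
```

View pics/w1.png

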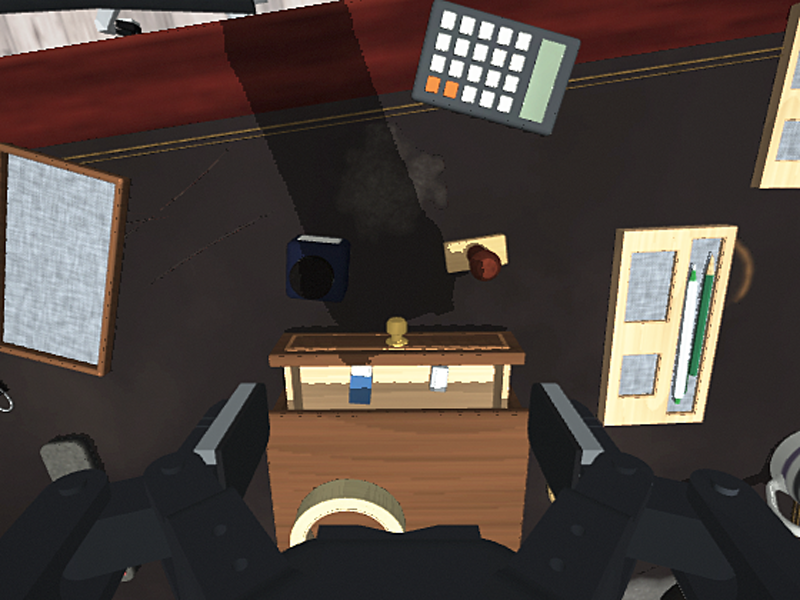

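The wrist view shows the bottle at (317,268), the stamp at (475,255), the knob at (396,330), the eraser at (361,383), the sharpener at (439,378), and the trays on either side. I'll make a contrast-boosted crop for fine measuring.

```bash
python3 - <<'E'
import pickle,cv2,numpy as np
i=pickle.load(open("w1.pkl","rb"))["img"][150:300,180:380]
i=(255*(i/255.)**.5).astype('uint8')
cv2.imwrite("pics/w1c.png",cv2.resize(i,(0,0),fx=4,fy=4,interpolation=cv2.INTER_CUBIC))
E
```

```text
(no output)
```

View pics/w1c.png

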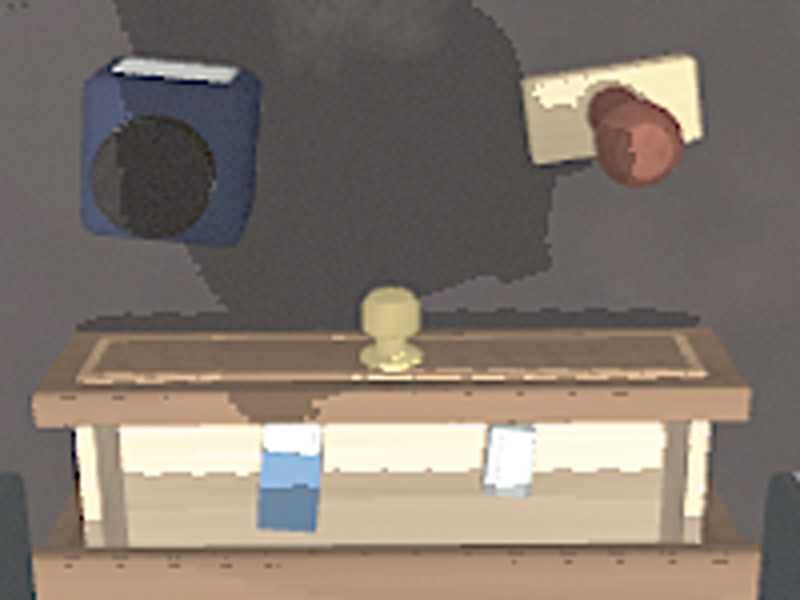

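```bash
python3 - <<'E'
from h import *
import pickle
c=pickle.load(open("w1.pkl","rb"))
P=lambda L,z:[ray(c,((u+.5)/4-.5+180,(v+.5)/4-.5+150),z) for u,v in L]
W=lambda L,z:[ray(c,((u+.5)/1.4286-.5,(v+.5)/1.4286-.5),z) for u,v in L]
st=[(704,135),(534,165),(523,78),(697,55)]
print("st",fit(P(st,.012),rect(.028,.056)),P([(645,147)],.067))
print("bot",fit(P([(244,245),(82,235),(84,82),(258,80)],.042),rect(.051,.051)),P([(153,176)],.062))
def dr(L,z):
    a,b=P(L,z); d=b-a; return np.linalg.norm(d),np.degrees(np.arctan2(d[1],d[0]))-90,(a+b)/2
print("front top outer edge w",dr([(35,388),(748,388)],.067))
print("box top front edge",dr([(35,552),(760,548)],.08))
print("knob",P([(391,318)],.045+.009), P([(391,300)],.045))
print("er front",P([(264,425),(322,425),(258,530),(318,532)],.031))
print("sh",P([(487,426),(535,428),(527,487),(485,487)],.031))
print("pt",fit(W([(705,424),(606,419),(622,230),(737,227)],.016),rect(.2,.1)))
for n,L in (("ew",[(677,254),(671,322),(624,320),(634,252)]),("sw",[(662,355),(655,396),(617,395),(626,353)])): print(n,np.mean(W(L,.016),0))
print("vt",W([(126,180),(104,376)],.014))
E
```

```text
st (array([ 0.4874,  0.0414, 15.8679]), array([ 0.7, -0.1, -0.8,  0.1,  0.6,  0.5, -0.5, -0.4])) [array([0.48722654, 0.04110153])]
bot (array([ 0.5148, -0.0983,  3.1921]), array([ 0.2,  1.1,  0.2,  0.9, -2.2, -0.4,  1.9, -1.6])) [array([ 0.51408604, -0.09897574])]
front top outer edge w (np.float64(0.21700795996763864), np.float64(6.894373419998601), array([ 0.57057312, -0.02202238]))
box top front edge (np.float64(0.22200112750298182), np.float64(7.263620954771042), array([ 0.61821851, -0.01449299]))
knob [array([ 0.55294763, -0.02430663])] [array([ 0.55036613, -0.02465869])]
er front [array([ 0.60551303, -0.06150012]), array([ 0.60315265, -0.04198476]), array([ 0.64593964, -0.06003871]), array([ 0.64421173, -0.03918865])]
sh [array([0.59680861, 0.01357499]), array([0.59559393, 0.02983804]), array([0.61807195, 0.0305291 ]), array([0.61981017, 0.01616503])]
pt (array([0.5407, 0.2354, 9.7376]), array([-4.2, -3.6,  6.2,  0.5, -0. ,  2.8, -2. ,  0.3]))
ew [0.49980957 0.2081457 ]
sw [0.58872    0.22297316]
vt [array([ 0.46011421, -0.27260773]), array([ 0.65484508, -0.30655254])]
```

Wrist and top fits agree within about 3 mm. Next I move the bottle and stamp to the valet tray.

```bash
cat >> h.py <<'E'
from bench import env, imaging, command_gripper
import json,pickle
def best(p,jaw):
    q0=env.sense()["joints"]; c=[]
    for k in (0,np.pi,-np.pi):
        q=env.inverse_kinematics(p,down(jaw+k))
        if q is not None: c.append((np.abs(np.array(q)-q0).max(),k))
    return jaw+min(c)[1]
def over(p,jaw,z=.2):
    "joint move above p"
    env.move_pose([p[0],p[1],z],down(best([p[0],p[1],z],jaw)))
def pick(p,jaw,z,effort,zup=.2,opening=1.0,low=None):
    command_gripper(opening,effort); over(p,jaw,zup)
    env.move_l([p[0],p[1],z],feed=.15); command_gripper(0.0,effort)
    s=env.sense(); print("grip",s["gripper_width"].__round__(3),s["eef_pos"].round(4),round(s["time"],1))
    env.move_l([p[0],p[1],low or zup],feed=.2)
def place(p,jaw,z,opening=.85,zup=.2,f=5):
    over(p,jaw,zup); env.move_l([p[0],p[1],z+.012],feed=.2)
    hit=env.move_l([p[0],p[1],z-.002],feed=.03,f_stop=f); s=env.sense(); print("place hit",hit,s["eef_pos"].round(4),s["gripper_width"].__round__(3))
    command_gripper(opening); env.move_l([p[0],p[1],zup],feed=.2); print("t",round(env.sense()["time"],1))
BOT=(.5142,-.0990,np.radians(2.7)); ST=(.4873,.0412,np.radians(15))
VY=np.radians(-8.7); PY=np.radians(9.6); BY=np.radians(7.1)
def loc(o,yaw,x,y): return np.array(o)+[x*np.cos(yaw)-y*np.sin(yaw),x*np.sin(yaw)+y*np.cos(yaw)]
VT=(.548,-.345)
E
python3 - <<'E'
from h import *
pick(BOT[:2],BOT[2]+np.pi/2,.034,40)
place(loc(VT,VY,-.045,0),VY+np.pi/2,.039)
pick(ST[:2],ST[2]+np.pi/2,.050,30,opening=.85)
place(loc(VT,VY,.045,0),VY+np.pi/2,.055)
for n in ("top","wrist"): cv2.imwrite(f"pics/{n}2.png",imaging.capture(n)["img"])
a,b=[cv2.imread(f"pics/{n}2.png") for n in("top","wrist")]
cv2.imwrite("pics/two2.png",np.hstack([cv2.resize(a[100:300,150:420],(400,300)),cv2.resize(b,(400,300))]))
E
```

```text
grip 0.594 [ 0.5144 -0.0992  0.0345] 5.1
place hit True [ 0.5036 -0.3385  0.0392] 0.596
t 9.6
grip 0.274 [0.4875 0.0411 0.0503] 12.9
place hit True [ 0.5925 -0.3529  0.0549] 0.271
t 18.0
```

View pics/two2.png

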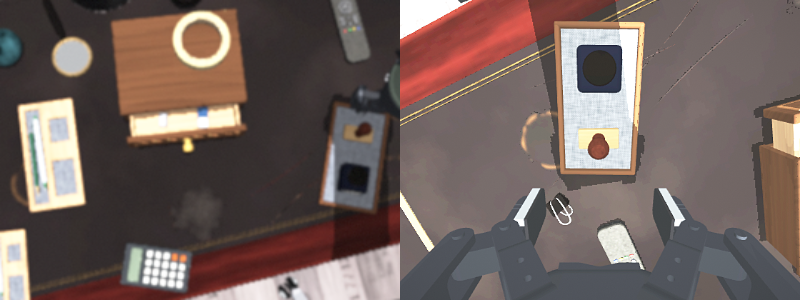

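Both stand upright in the valet tray. Now I pull the drawer.

```bash
cat >> h.py <<'E'
def view(name,p,jaw,crop=None,f=1):
    over(p,jaw,p[2]); c=imaging.capture("wrist"); pickle.dump(c,open(name+".pkl","wb"))
    i=c["img"]
    if crop: i=i[crop[1]:crop[3],crop[0]:crop[2]]
    cv2.imwrite(f"pics/{name}.png",cv2.resize(i,(0,0),fx=f,fy=f,interpolation=cv2.INTER_CUBIC))
BX=np.array([np.cos(BY),np.sin(BY)])
E
python3 - <<'E'
from h import *
k=np.array([.5552,-.0240])-.002*BX; J=BY+np.pi/2
command_gripper(.5,40); over(k,J,.16); env.move_l([*k,.052],feed=.15); command_gripper(0,40)
s=env.sense(); print(s["gripper_width"],s["eef_pos"])
g=s["eef_pos"][:2]-.077*BX
print(env.move_l([*g,.052],feed=.08,f_stop=20)); s=env.sense(); print(s["eef_pos"],s["contact_force"],s["gripper_width"])
json.dump(s["eef_pos"].tolist(),open("knob.json","w"))
command_gripper(.5); env.move_l([*s["eef_pos"][:2],.16],feed=.2)
view("w3",[.58,-.02,.27],J,None,1.42); print(env.sense()["time"])
E
```

```text
0.18493652019383808 [ 0.55380611 -0.02479145  0.05289767]
False
[ 0.47785836 -0.0346383   0.05282365] [-0.53660474 -2.02582973  9.695455  ] 0.18798524305499476
23.8417
```

View pics/w3.png

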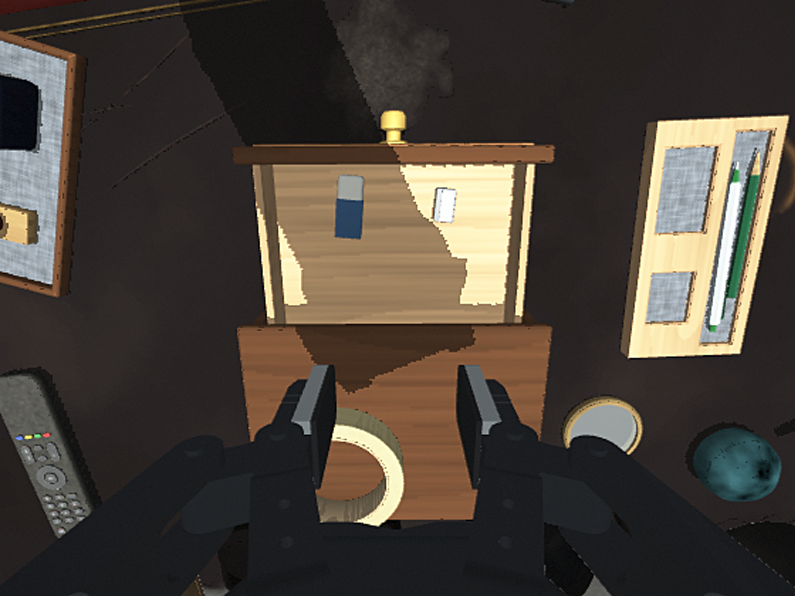

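Drawer is out about 0.115 m. Eraser is at (350,207), sharpener at (445,205), and the wells are at (687,190) and (671,297).

```bash
python3 - <<'E'
from h import *
c=pickle.load(open("w3.pkl","rb"))
W=lambda L,z:[ray(c,((u+.5)/1.42-.5,(v+.5)/1.42-.5),z) for u,v in L]
print("er",fit(W([(361,239),(335,237),(340,175),(365,177)],.031),rect(.048,.021)))
print("sh",fit(W([(453,223),(434,221),(437,187),(457,189)],.031),rect(.026,.016)))
print("ew",fit(W([(705,234),(656,233),(663,147),(719,145)],.016),rect(.068,.041)), loc((.541,.234),PY,-.046,-.02))
print("sw",fit(W([(690,323),(647,322),(651,273),(696,270)],.016),rect(.046,.036)), loc((.541,.234),PY,.045,-.02))
print("inner front",W([(253,163),(535,165)],.054), "box front",W([(237,326),(551,325)],.08))
E
```

```text
er (array([ 0.5447, -0.0599,  1.3608]), array([ 0.1,  0.2, -0.3,  0. , -0.1, -1. ,  0.3,  0.8]))
sh (array([0.5336, 0.0138, 2.5871]), array([-0.3,  0.3,  0.1, -0.5,  0.3, -0.1, -0. ,  0.3]))
ew (array([ 0.4997,  0.2068, 10.3077]), array([-2. , -0.9,  1.1, -0.5,  0.7,  2.1,  0.2, -0.7])) [0.49897956 0.20660872]
sw (array([ 0.5887,  0.2229, 10.874 ]), array([-1.7, -2.1,  1.3,  0.7, -0. ,  1.7,  0.5, -0.3])) [0.5887052  0.22178467]
inner front [array([ 0.51926931, -0.12962444]), array([0.49575031, 0.07026093])] box front [array([ 0.63463246, -0.13030641]), array([0.60525144, 0.09866935])]
```

```bash
python3 - <<'E'
from h import *
A=np.radians(10); 
pick((.5447,-.0599),np.radians(1.4)+np.pi/2,.0495,25,opening=.5,zup=.18)
place((.4995,.2068),A+np.pi/2,.0410,opening=.45,zup=.15,f=4)
pick((.5336,.0138),np.radians(2.6)+np.pi/2,.0495,25,opening=.45,zup=.18)
place((.5887,.2224),A+np.pi/2,.0410,opening=.4,zup=.15,f=4)
view("w4",[.60,.21,.27],A+np.pi/2,None,1.42); print(env.sense()["time"])
E
```

```text
grip 0.233 [ 0.5452 -0.06    0.0504] 25.9
place hit True [0.4998 0.2067 0.0405] 0.231
t 29.8
grip 0.176 [0.5341 0.0137 0.0503] 32.2
place hit True [0.589  0.2224 0.0406] 0.175
t 36.0
36.5833
```

View pics/w4.png

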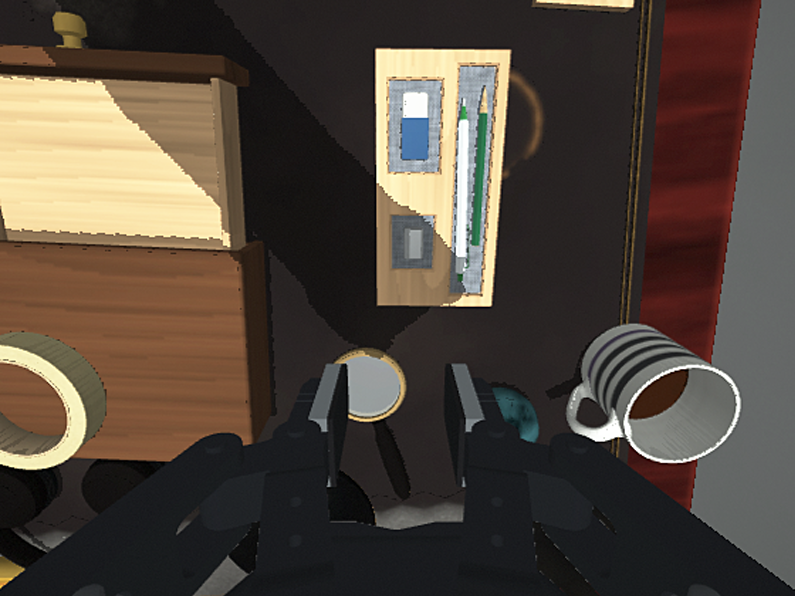

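Eraser (415,125) and sharpener (413,244) lie flat, each in its own well. Now I push the drawer shut.

```bash
python3 - <<'E'
from h import *
k=np.array(json.load(open("knob.json"))[:2]); J=BY+np.pi/2
s=k-.030*BX; over(s,J,.16); command_gripper(0,40); env.move_l([*s,.050],feed=.2)
e=k+(.1155+.012)*BX
h=env.move_l([*e,.050],feed=.06,f_stop=15); p=env.sense(); print(h,p["contact_force"],p["eef_pos"],"box x",(p["eef_pos"][:2]-[.7069,-.0052])@BX)
b=p["eef_pos"][:2]-.03*BX; env.move_l([*b,.05],feed=.15); env.move_l([*b,.2],feed=.25)
view("w5",[.52,-.03,.28],J,None,1.42); print(env.sense()["time"])
E
```

```text
True [-0.74773035  0.49765536 -0.1512858 ] [ 0.57947498 -0.02192406  0.04931586] box x -0.1285150353497771
42.425
```

View pics/w5.png

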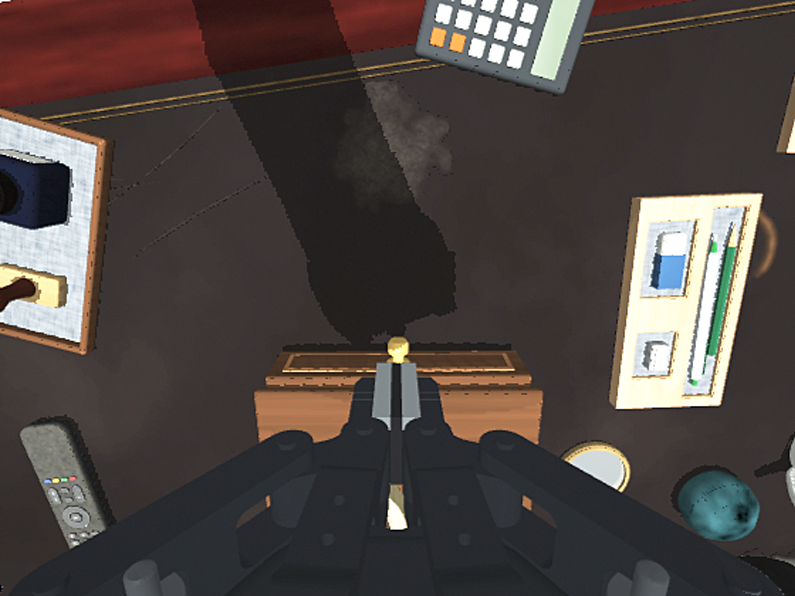

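```bash
python3 - <<'E'
from h import *
c=pickle.load(open("w5.pkl","rb"))
for u,v,z in((268,377,.067),(528,375,.067),(257,391,.08),(542,391,.08)):
    w=ray(c,((u+.5)/1.42-.5,(v+.5)/1.42-.5),z); print(((w-[.7069,-.0052])@BX).round(4))
E
```

```text
-0.0927
-0.0945
-0.087
-0.087
```

The drawer is shut: the panel is about 7 mm proud of the box front by the same measure, and 8 mm is expected. Now I return the bottle and stamp to their recorded grasp poses.

```bash
python3 - <<'E'
from h import *
pick(loc(VT,VY,-.045,0),VY+np.pi/2,.0388,40,opening=.85)
place(BOT[:2],BOT[2]+np.pi/2,.034)
pick(loc(VT,VY,.045,0),VY+np.pi/2,.0548,30,opening=.85)
place(ST[:2],ST[2]+np.pi/2,.050)
command_gripper(1.0)
view("w6",[.49,-.03,.30],np.radians(97),(180,150,380,300),4)
i=cv2.imread("pics/w6.png"); cv2.imwrite("pics/w6.png",(255*(i/255.)**.5).astype('uint8')); print(env.sense()["time"])
a=np.array(pickle.load(open("w1.pkl","rb"))["extrinsics"]);b=np.array(pickle.load(open("w6.pkl","rb"))["extrinsics"]);print(abs(a-b).max())
E
```

```text
grip 0.596 [ 0.5038 -0.3385  0.0396] 45.9
place hit True [ 0.5144 -0.0992  0.0341] 0.594
t 50.5
grip 0.271 [ 0.5927 -0.352   0.0552] 53.3
place hit True [0.4878 0.0403 0.0497] 0.271
t 58.4
59.325
0.0010373003885608967
```

View pics/w6.png

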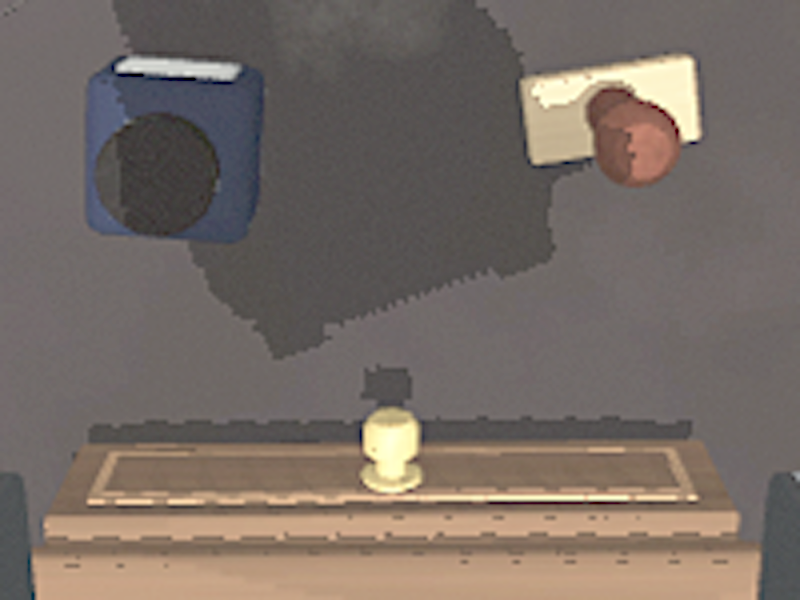

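```bash
python3 - <<'E'
from h import *
print(env.sense()["contact_force"]); env.close_job()
E
```

```text
[-0.96695044  0.04160363 -0.21720003]
the job is handed in; nothing more can be done
```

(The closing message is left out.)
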